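# Seat a relay module, then hold the test coupler snapped on its slanted nipple

### The arm

A 6-joint arm with a two-finger parallel gripper is mounted at the origin on the work surface. World frame = base frame: x ahead of the robot, y to its left, z up, the work surface at z = 0. Lengths are in mm, angles in rad, forces in N, time in s.
With the tool pointing down it reaches from about 275 to 750 mm from the base axis. Payload 10.2 kg.
Tool frame: the origin (TCP) lies at the very end of the fingers, on their centre line; the grasp point (between the pads) lies 19 mm behind it; z points along the fingers, y is the line along which they close (so a half turn about z gives the same grasp; the last joint's range is limited). The gripper opens to 88 mm and grips with 3 to 60 N. Pads are 18 mm wide; open, the fingers measure 123 mm over their backs; the gripper's body (75 mm by 187 mm) begins 45 mm behind the grasp point.
Start: joints at [1.048, 0.313, 1.498, -0, 1.331, -0.223], TCP at [155.061, 501.585, 238.72] pointing down, gripper open.
Joint ranges: [-2.94, 2.94], [-0.97, 2.17], [0.19, 2.56], [-1.23, 4.37], [0.02, 3.11], [-2.88, 2.88]. Speed limits (rad/s): [2.39, 2.39, 3.01, 3.14, 3.14, 3.14].

### API

Orientations are given as [roll, pitch, yaw] about the fixed x, y, z axes, in that order (R = Rz(yaw) Ry(pitch) Rx(roll)).
In Python, from workcell import robot gives the robot as it stands. The module is installed in compiled form; this text tells all that it offers.
- The arm moves only by the tool send_rows, never from a script. Its argument "series" is a list of rows, each a list of 7 numbers: the turn, a rotation vector about the tool's x, y, z in degrees, then the shift along the tool's x, y, z in cm, then the finger opening in cm, from 0 to 8.81. A call has 1 to 10 rows; each row shifts and turns the commanded pose from where the row before left it, along the tool's axes as they then stand; what a row does not reach is not made up. A row lasts 1/8 s, in which the tool goes at most 62.5 mm and 10.7 degrees, less where a joint would pass 70% of its speed; a pose out of reach is approached as far as the arm can. A call with a gripper value outside its range is refused whole. The fingers move at their own pace and stop on an object; "squeeze" is the grip in N (left out, the last holds). Time passes only in rows, so rows that do not move let the fingers close. It gives the time, the measured TCP pose, the force, the opening and the grip force at its end, in the units of the state.
- robot.sense(): the state, without advancing time (a new reading comes with each control period).
- robot.camera(name): name is "scene" or "top" or "wrist"; returns the picture (400x640x3 uint8, red, green, blue); there is no depth.
- robot.get_calibration(name): a dict with "mtx" (3x3 intrinsics, pixels), "view" (4x4, takes a point from world to camera coordinates). Camera axes: x right, y up, looking along -z (the intrinsics and any distortion apply to the point x, -y, -z); pixel columns grow to the right and rows downward; lengths in mm; the calibration is good to about 2 mm. A picture is of the moment at which its call begins: read the wrist's pose just before it. get_calibration takes no time and is no camera call; for the wrist camera it gives the pose at the moment of the call.
- robot.sign_off(): hands the job in; it is judged then, once.
The state is a dict: "clock": time; "q": joint angles; "qvel": joint speeds; "joint_efforts": joint torques, N m; "tcp_pos": TCP position; "eef_rot": TCP orientation; "contact_force": force on the tool from outside, world axes, zero at the start; "wrist_torque": the same for the moment, N m; "gripper_width": finger opening in mm; "finger_force": force on a finger pad.
Only numpy, scipy, OpenCV 4.12 (cv2) and the standard library are available. Lean on these libraries where they do the work, as an engineer would, in place of code of your own. Each camera call takes 0.05 s, during which the arm holds its last target. There are 200 camera calls.

### The job

First push the relay module straight down into the pocket of the test jig until it is fully home, flush with the jig's top face. Then take the blue test coupler, press it squarely onto the slanted brass nipple until it snaps on, and keep pushing so that the red spring collar is fully down. Finish while still gripping the coupler and holding the collar down, and leave the screwdriver, pliers and solder spool where they lie.

Things in the scene. Friction and masses are not known exactly. Their poses are not given: they have to be found in the camera images.
- jig: aluminium test jig, fixed to the bench, a plate 110 (x) x 190 (y) x 28 (z) mm. Origin: centre of its underside, on the bench. In its frame the pocket is centred at x 0, y +45 mm and the foot of the slanted nipple (on a blue block) at x +12, y -45, z 47 mm
- pocket (a point): centre of the pocket's hard floor, 12 mm below the jig's top face; axes as the jig's. The pocket is 37 (x) x 49 (y) mm, 12 mm deep: 1.5 mm of play on each side of the module. A brass contact bed stands 4 mm above the floor at first and keeps the module that much too high; pushed with 5 N it sinks to the floor and stays there
- pins (a joint): the brass contact bed in the pocket: 0 = raised as at the start, 0.004 m = fully pushed down (module home). It is stiff (5 N) and does not spring back
- module: loose relay module, 70 g: green carrier plate 34 (x) x 46 (y) x 12 (z) mm, white relay housing 20 (x) x 32 (y) x 20 (z) mm centred on top; 32 mm high in all. Origin: centre of its underside, z up. Lies upright on the bench. Fits the pocket with its y along the jig's y, either way round; grip the housing across its 20 mm side. Home, its origin is at the pocket floor
- nipple: slanted brass nipple, part of the jig. Origin: its foot, on the blue block; its z axis runs up the post and leans 25 degrees from vertical towards the jig's -x side. Post 16 mm thick, chamfered tip at z +34 mm; four sprung steel balls stand 3 mm out of it at z +22.3 mm and make the snap; a red sliding collar, 36 mm wide, has its upper face at z +16 mm when up, +8 mm when fully down
- collar (a joint): red spring collar on the nipple: 0 = up, 0.008 m = fully down, at its hard stop. Its spring pushes back with 3 N up and 7 N fully down. The coupler has snapped on once it is past about 0.004; let go, the snapped coupler is pushed back to about 0.0045, so only a steady push keeps the collar down
- coupler: loose test coupler, 130 g, 75 mm tall, stands mouth down. Steel skirt 34 mm wide from z 0 to 34 mm, then a square blue grip 26 x 26 mm (sides along its x, y) up to z 75. Origin: centre of the mouth, on its underside; z runs to the grip. Bore 18 mm, 31 mm deep, flared to 26 mm at the mouth. Snapping on takes about 8 N; turn about its axis is free. Fully on, its origin is at nipple z +8 mm
- screwdriver: yellow-handled screwdriver lying on the bench beyond the jig, about 200 mm long; leave it alone. Origin near its middle
- spool: black spool of solder standing flat, 60 mm in diameter, 40 mm high; leave it alone. Origin: centre of its underside
- pliers: red-handled pliers lying flat, about 160 mm long, 11 mm high; leave them alone. Origin under the pivot
Things that resemble listed ones, but are neither listed nor needed, are in the scene too. Of the things like the jig, leave any that is brown; of the rest the smaller one is meant.

How it is judged (in metres and radians):
On the way, in this order (a step that is already met when the one before it is completed fails the run):
1. the module is pressed fully home in the pocket, flush and level (value of joint pins above 0.0032 m and z of module in the frame of pocket below 0.0012 m and horizontal distance between module and pocket below 0.004 m and angle between module's own z axis and vertical below 0.06 rad), for 0.2 s.
2. the coupler is snapped squarely onto the nipple (z of coupler in the frame of nipple between 0.005 and 0.0125 m and x of coupler in the frame of nipple between -0.003 and 0.003 m and y of coupler in the frame of nipple between -0.003 and 0.003 m and angle between the z axis of coupler and the z axis of nipple, either way round below 0.14 rad), for 0.2 s.
At the end, for the whole second after the job is handed in: Module home: bed down over 3.2 mm, within 1.2 mm of the floor, 4 mm of centre, 0.06 rad of level. Coupler on the nipple within 3 mm of its axis and 0.14 rad of square, gripped (over 5 N) and pushed (over 3 N), collar down over 6.8 of 8 mm (all of step 1 and z of coupler in the frame of nipple below 0.0095 m and x of coupler in the frame of nipple between -0.003 and 0.003 m and y of coupler in the frame of nipple between -0.003 and 0.003 m and angle between the z axis of coupler and the z axis of nipple, either way round below 0.14 rad and value of joint collar above 0.0068 m and contact force between coupler and nipple above 3 N and contact force between the fingers and coupler above 5 N); the arm keeps its last pose, push and grip.
It fails at once if the screwdriver is moved more than 3 cm (distance of screwdriver from where it was at the start of the episode above 0.03 m).
It fails at once if the spool is moved more than 3 cm (distance of spool from where it was at the start of the episode above 0.03 m).
It fails at once if the pliers are moved more than 3 cm (distance of pliers from where it was at the start of the episode above 0.03 m).
It also fails if it takes over 51 s, if anything falls off the work surface, if the arm or the gripper's body presses on something with over 40 N, if the wrist force passes 120 N, or if a joint passes its speed limit or range.

## Working session

There is one attempt and no reset: what is moved stays moved. The work goes in short steps, Python scripts to look and compute and a tool call to move; the robot and the scene stay as the last step left them, time stands still between calls to the robot, and variables do not carry over. Pictures are saved under pics/ and viewed, at most 10 in all, crops included, and the job is handed in when it is done.

Besides the shell and the picture viewer there is one more tool, called after "Emit:" by a JSON object that holds its "api" and its "payload", one argument or row to a line. send_rows: Moves the arm, as the interface text tells. Its arguments: {"type":"object","properties":{"series":{"type":"array"},"squeeze":{"type":"number"}},"required":["series"]}

```bash
mkdir -p pics; ls
python3 - <<'E'
from workcell import robot
import cv2, numpy as np
s=robot.sense(); print(s)
for n in ["scene","top"]:
    cv2.imwrite(f"pics/{n}0.png",robot.camera(n)[:,:,::-1])
    c=robot.get_calibration(n); print(n,{k:np.round(v,3).tolist() if not isinstance(v,str) else v for k,v in c.items()})
E
```

```text
pics
{'clock': 0.0, 'q': array([ 1.04759816e+00,  3.13418683e-01,  1.49842506e+00, -1.95397688e-06,
        1.33095998e+00, -2.23399273e-01]), 'qvel': array([ 0.00021375, -0.00151839,  0.00129918, -0.00033001,  0.0010049 ,
        0.00106951]), 'joint_efforts': array([ 2.30166215e-04, -4.02218735e+01, -2.52264708e+01,  6.94042468e-02,
        3.54357075e-02, -1.17038162e-04]), 'tcp_pos': array([154.93870757, 501.37074662, 238.18161021]), 'eef_rot': array([-3.14041126e+00, -2.66455854e-04,  2.84179407e+00]), 'contact_force': array([0.09810517, 0.3128593 , 0.03779116]), 'wrist_torque': array([ 0.00268008,  0.000844  , -0.00097275]), 'finger_force': 0.0, 'gripper_width': 88.33652203224825}
scene {'mtx': [[458.718, 0.0, 322.054], [0.0, 458.718, 202.348], [0.0, 0.0, 1.0]], 'view': [[0.566, 0.825, -0.013, -242.268], [-0.68, 0.475, 0.558, 275.393], [0.466, -0.307, 0.83, -1449.837], [0.0, 0.0, 0.0, 1.0]]}
top {'mtx': [[413.68, 0.0, 319.543], [0.0, 413.68, 202.67], [0.0, 0.0, 1.0]], 'view': [[-0.043, -0.999, -0.002, 1.288], [0.979, -0.043, 0.2, -495.679], [-0.199, 0.007, 0.98, -1256.109], [0.0, 0.0, 0.0, 1.0]]}
```

View pics/scene0.png

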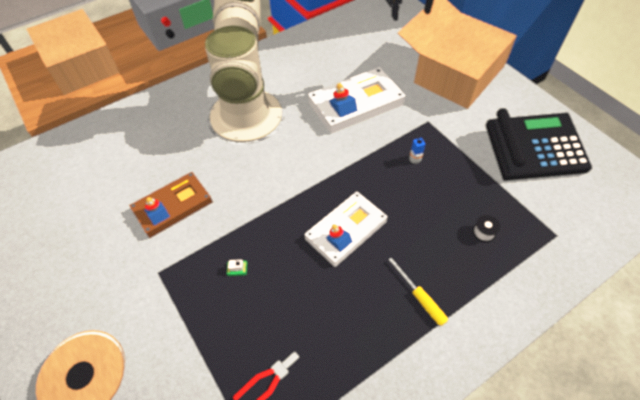

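View pics/top0.png

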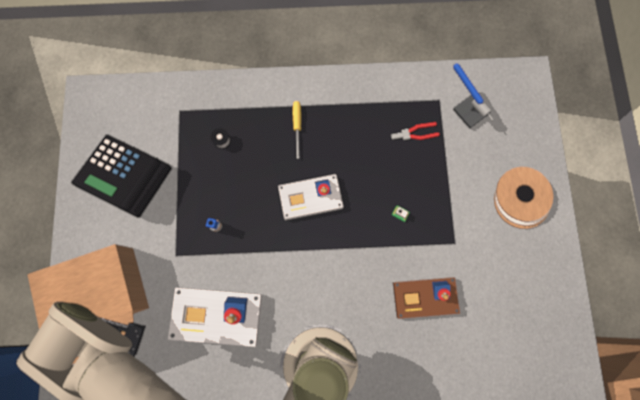

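The top view shows the meant jig (the smaller white one) at about (311,197), the module at (401,213) and the coupler at (214,224). The spool is at (221,138), the screwdriver at (297,130) and the pliers at (415,131). In the scene view the jig is at (346,228), the module at (236,267) and the coupler at (418,150).

```bash
cat > h.py <<'E'
from workcell import robot
import cv2, numpy as np
from scipy.spatial.transform import Rotation as Rot
def ray(c,uv):
    p=np.linalg.inv(c["mtx"])@np.array([uv[0],uv[1],1.]); V=np.array(c["view"])
    d=V[:3,:3].T@np.array([p[0],-p[1],-p[2]]); return -V[:3,:3].T@V[:3,3], d/np.linalg.norm(d)
def plane(c,uv,z):
    o,d=ray(c,uv); return o+d*(z-o[2])/d[2]
def proj(c,P):
    V=np.array(c["view"]); q=V[:3,:3]@np.asarray(P,float)+V[:3,3]; q=c["mtx"]@np.array([q[0],-q[1],-q[2]]); return q[:2]/q[2]
def tri(obs):
    A=np.zeros((3,3));b=np.zeros(3)
    for c,uv in obs:
        o,d=ray(c,uv); M=np.eye(3)-np.outer(d,d); A+=M; b+=M@o
    P=np.linalg.solve(A,b); return P,[np.round(proj(c,P)-uv,1).tolist() for c,uv in obs]
def pose(s):
    return np.array(s["tcp_pos"]),Rot.from_euler("xyz",s["eef_rot"])
def rel(s,p,R):
    """turn (deg rotvec) and shift (cm) in tool axes to target"""
    p0,R0=pose(s); rv=(R0.inv()*R).as_rotvec(degrees=True); return np.round(rv,2),np.round(R0.inv().apply(np.asarray(p)-p0)/10,3)
E
python3 - <<'E'
from h import *
T=robot.get_calibration("top");S=robot.get_calibration("scene");W=robot.get_calibration("wrist")
for n,a,b,z in [("jig",(311,197),(346,228),28),("module",(401,213),(236,267),15),("coupler",(214,224),(418,150),50),("spool",(221,138),(486,229),20),("pliers",(415,131),(265,380),5),("sd",(297,130),(418,290),10)]:
    print(n,tri([(T,a),(S,b)]),plane(T,a,z).round())
s=robot.sense();p,R=pose(s)
V=W["view"];o=-V[:3,:3].T@V[:3,3]
print("cam in tool",R.inv().apply(o-p),(R.inv().as_matrix()@V[:3,:3].T).round(3),W["mtx"])
print(R.as_matrix().round(3))
E
```

```text
jig (array([523.1028799 ,   8.26218132,  16.66944799]), [[-0.6, -0.3], [-0.8, 0.1]]) [520.   6.  28.]
module (array([ 457.42923465, -280.33589274,   14.94662251]), [[-0.4, -0.1], [-0.6, 0.1]]) [ 457. -282.   15.]
coupler (array([444.41082277, 316.48733123,  43.91283192]), [[-0.9, -0.5], [-1.1, 0.3]]) [442. 312.  50.]
spool (array([735.0653021 , 298.75503052,  24.76540411]), [[-0.4, -0.3], [-0.6, 0.1]]) [736. 299.  20.]
pliers (array([ 732.24921079, -353.71377496,   16.87045992]), [[0.8, 0.2], [1.2, -0.2]]) [ 738. -354.    5.]
sd (array([758.51614405,  47.94485474,  12.05061763]), [[-1.1, -0.6], [-1.7, 0.3]]) [757.  45.  10.]
cam in tool [  65.60078297    0.1973413  -145.59883518] [[ 0.     0.966  0.259]
 [ 1.    -0.    -0.001]
 [-0.001  0.259 -0.966]] [[327.88054621   0.         323.47562326]
 [  0.         327.88054621 200.37957789]
 [  0.           0.           1.        ]]
[[-0.955  0.295 -0.001]
 [ 0.295  0.955 -0.001]
 [ 0.    -0.001 -1.   ]]
```

Emit:
{"api": "send_rows", "payload": {
  "series": [
    [0,0,0,-4.1,-1.1,0.3,8.8],
    [0,0,0,-4.1,-1.1,0.3,8.8],
    [0,0,0,-4.1,-1.1,0.3,8.8],
    [0,0,0,-4.1,-1.1,0.3,8.8],
    [0,0,0,-4.1,-1.1,0.3,8.8],
    [0,0,0,-4.1,-1.1,0.3,8.8],
    [0,0,0,-4.1,-1.1,0.3,8.8],
    [0,0,0,-4.1,-1.1,0.3,8.8],
    [0,0,0,0,0,0,8.8]
  ]
}}

```text
clock: 1.23
tcp_pos: [443.9, 319.1, 213.9]
eef_rot: [-3.141, -0.001, 2.839]
contact_force: [-0.7, 1.1, -0.2]
gripper_width: 87.8
finger_force: 0.0
```

```bash
cat > snap.py <<'E'
import sys,pickle
from h import *
n=sys.argv[1]; s=robot.sense(); c=robot.get_calibration("wrist"); im=robot.camera("wrist")
cv2.imwrite(f"pics/{n}.png",im[:,:,::-1]); pickle.dump((s,c,im),open(f"pics/{n}.pkl","wb"))
print(s["clock"],s["tcp_pos"].round(1),s["eef_rot"].round(4),s["contact_force"].round(1),s["gripper_width"])
E
python3 snap.py c1
```

```text
1.225 [443.9 319.1 213.9] [-3.1405e+00 -9.0000e-04  2.8386e+00] [-0.7  1.1 -0.2] 87.76496282258664
```

Emit:
{"api": "send_rows", "payload": {
  "series": [
    [0,0,0,0,-4,0,8.8],
    [0,0,0,0,-4,0,8.8],
    [0,0,0,0,-2,0,8.8],
    [0,0,0,0,0,0,8.8]
  ]
}}

```text
clock: 1.78
tcp_pos: [412.1, 225.3, 215.1]
eef_rot: [3.141, 0.0, 2.841]
contact_force: [-0.2, -0.3, 0.8]
gripper_width: 88.2
finger_force: 0.0
```

```bash
python3 snap.py c2
python3 - <<'E'
import cv2,numpy as np
a=cv2.imread("pics/c1.png");b=cv2.imread("pics/c2.png");o=np.vstack([a,b]);cv2.imwrite("pics/c12.png",cv2.resize(o,(480,600),interpolation=cv2.INTER_AREA))
E
```

```text
1.775 [412.1 225.3 215.1] [3.1412e+00 2.0000e-04 2.8415e+00] [-0.2 -0.3  0.8] 88.20473460592758
```

View pics/c12.png

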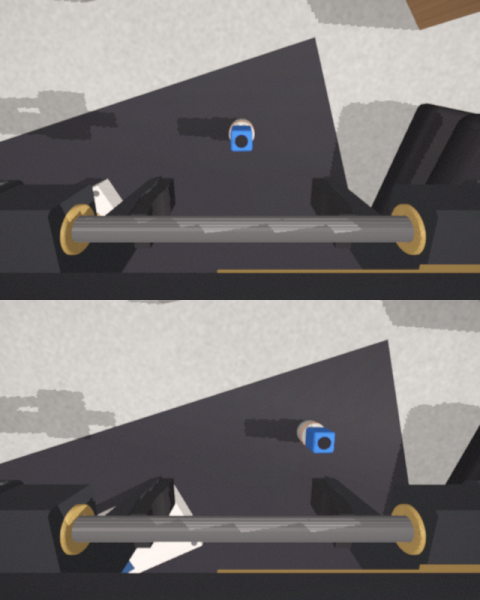

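Both views show the coupler upright, its bright blue top at about (322,185) in the first full frame and (428,190) in the second; the gripper hides the rows below about 235. Next come the jig and module views.

Emit:
{"api": "send_rows", "payload": {
  "series": [
    [0,0,0,-4,-2.2,0,8.8],
    [0,0,0,-4,-2.2,0,8.8],
    [0,0,0,-4,-2.2,0,8.8],
    [0,0,0,-4,-2.2,0,8.8],
    [0,0,0,-4,-2.2,0,8.8],
    [0,0,0,0,0,0,8.8]
  ]
}}

```text
clock: 2.58
tcp_pos: [573.0, 60.3, 213.8]
eef_rot: [-3.141, -0.001, 2.84]
contact_force: [0.0, 0.8, -0.1]
gripper_width: 87.9
finger_force: 0.0
```

```bash
python3 snap.py j1
```

```text
2.575 [573.   60.3 213.8] [-3.1415e+00 -5.0000e-04  2.8403e+00] [ 0.   0.8 -0.1] 87.90423031411461
```

Emit:
{"api": "send_rows", "payload": {
  "series": [
    [0,0,0,0,-4,0,8.8],
    [0,0,0,0,-4,0,8.8],
    [0,0,0,0,-4,0,8.8],
    [0,0,0,0,0,0,8.8]
  ]
}}

```text
clock: 3.12
tcp_pos: [535.6, -53.8, 214.9]
eef_rot: [3.142, -0.0, 2.841]
contact_force: [-1.6, 0.7, 0.4]
gripper_width: 88.0
finger_force: 0.0
```

```bash
python3 snap.py j2
```

```text
3.125 [535.6 -53.8 214.9] [ 3.1415 -0.      2.8406] [-1.6  0.7  0.4] 88.01483927318081
```

Emit:
{"api": "send_rows", "payload": {
  "series": [
    [0,0,0,0,-4.5,0,8.8],
    [0,0,0,0,-4.5,0,8.8],
    [0,0,0,0,-4.5,0,8.8],
    [0,0,0,0,0,0,8.8]
  ]
}}

```text
clock: 3.68
tcp_pos: [496.3, -182.9, 214.7]
eef_rot: [3.141, 0.0, 2.84]
contact_force: [1.1, 0.4, -0.3]
gripper_width: 87.8
finger_force: 0.0
```

```bash
python3 snap.py m1
```

```text
3.675 [ 496.3 -182.9  214.7] [3.1414 0.     2.8404] [ 1.1  0.4 -0.3] 87.79941288410129
```

Emit:
{"api": "send_rows", "payload": {
  "series": [
    [0,0,0,-1,-4,1.5,8.8],
    [0,0,0,-1,-4,1.5,8.8],
    [0,0,0,-1,-3,1.5,8.8],
    [0,0,0,0,0,0,8.8]
  ]
}}

```text
clock: 4.22
tcp_pos: [492.9, -295.7, 168.4]
eef_rot: [3.14, -0.002, 2.842]
contact_force: [0.1, 1.4, -0.4]
gripper_width: 88.2
finger_force: 0.0
```

```bash
python3 snap.py m2
python3 - <<'E'
import cv2,numpy as np
o=[cv2.imread(f"pics/{n}.png")[:260] for n in ("j1","j2","m1","m2")]
cv2.imwrite("pics/q.png",cv2.resize(np.vstack([np.hstack(o[:2]),np.hstack(o[2:])]),(800,325),interpolation=cv2.INTER_AREA))
E
```

```text
4.225 [ 492.9 -295.7  168.4] [ 3.1403e+00 -2.0000e-03  2.8420e+00] [ 0.1  1.4 -0.4] 88.23159485906457
```

View pics/q.png

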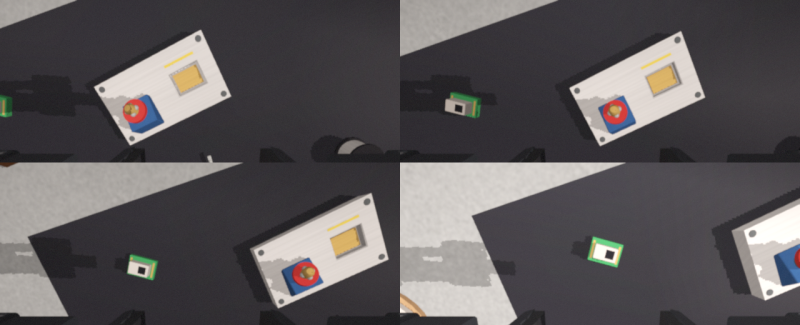

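Four 0.625-scale tiles. The jig is clear in j1, j2 and m1, with four dark corner holes and a gold pocket bed: in tile coordinates the bed is near (188,78) in j1, (662,80) in j2 and (348,240) in m1. The module is at (142,268) in m1 and (605,252) in m2, with a white housing on green.

Run:
```python
from h import *
import pickle
D={n:pickle.load(open(f"pics/{n}.pkl","rb")) for n in("c1","c2","j1","j2","m1","m2")}
def order(rect,c,z):  # corners sorted by angle in world
    P=np.array([plane(c,p,z)[:2] for p in rect]); a=np.arctan2(*(P-P.mean(0)).T[::-1]); return np.asarray(rect)[np.argsort(a)]
def big(m,roi=None):
    k,_=cv2.findContours(m.astype(np.uint8),cv2.RETR_EXTERNAL,cv2.CHAIN_APPROX_NONE); return sorted(k,key=cv2.contourArea)[::-1]
hsv={n:cv2.cvtColor(d[2],cv2.COLOR_RGB2HSV) for n,d in D.items()}
# coupler top face
obs=[]
for n in("c1","c2"):
    h,s,v=cv2.split(hsv[n]); m=(h>95)&(h<125)&(s>130)&(v>190); m[235:]=0
    k=big(m)[0]; r=cv2.minAreaRect(k); print("coupler",n,r); obs.append((D[n][1],order(cv2.boxPoints(r),D[n][1],75)))
P=[tri([(c,q[i]) for c,q in obs])[0] for i in range(4)]; print(np.round(P,1),np.mean(P,0).round(1))
for c,q in obs: print(" plane75",np.mean([plane(c,x,75) for x in q],0).round(1), [ np.degrees(np.arctan2(*( (plane(c,q[i+1],75)-plane(c,q[i],75))[[1,0]]))).round(1) for i in range(3)])
# module housing: white
obs=[];og=[]
for n,ctr in(("m1",(228,428-160)),("m2",(0,0))):
    h,s,v=cv2.split(hsv[n]); g=((h>45)&(h<85)&(s>90)&(v>60)); g[235:]=0
    k=big(g)[0]; hull=cv2.convexHull(k); r=cv2.minAreaRect(hull); og.append((D[n][1],order(cv2.boxPoints(r),D[n][1],12)))
    mm=np.zeros(g.shape,np.uint8); cv2.fillConvexPoly(mm,hull,1); mm=cv2.dilate(mm,np.ones((3,3)))
    w=(mm>0)&(s<45)&(v>150); k2=big(w)[0]; r2=cv2.minAreaRect(k2); print("module",n,r,r2); obs.append((D[n][1],order(cv2.boxPoints(r2),D[n][1],32)))
    x,y,a,b=cv2.boundingRect(hull); cv2.imwrite(f"pics/z{n}.png",cv2.resize(D[n][2][y-8:y+b+8,x-8:x+a+8,::-1],None,fx=5,fy=5,interpolation=cv2.INTER_NEAREST))
P=[tri([(c,q[i]) for c,q in obs])[0] for i in range(4)]; print(np.round(P,1),np.mean(P,0).round(1))
for c,q in obs: W=np.array([plane(c,x,32) for x in q]); print(" plane32",W.round(1).tolist(),W.mean(0).round(1))
for c,q in og: W=np.array([plane(c,x,12) for x in q]); print(" green plane12",W.round(1).tolist(),W.mean(0).round(1))
# jig
obs=[];
for n in("j1","j2","m1"):
    h,s,v=cv2.split(hsv[n]); c=D[n][1]; u=proj(c,[523,8,28]).astype(int)
    w=((s<50)&(v>120)); w[250:]=0; w|=(s>110)&(v>60); w[250:]=0
    w=cv2.morphologyEx(w.astype(np.uint8),cv2.MORPH_OPEN,np.ones((3,3)))
    k=[q for q in big(w) if cv2.pointPolygonTest(cv2.convexHull(q),tuple(map(float,u)),False)>0][0]
    hull=np.zeros(w.shape,np.uint8); cv2.fillConvexPoly(hull,cv2.convexHull(k),1); er=cv2.erode(hull,np.ones((5,5)))
    d=(er>0)&(v<110)&(s<90); hs=[]
    for q in big(d):
        A=cv2.contourArea(q)
        if 15<A<120:
            e=cv2.minAreaRect(q)
            if max(e[1])<1.9*min(e[1]): hs.append((*np.round(e[0],1),A,plane(c,e[0],28).round(1)[:2].tolist()))
    print(n,u,hs)
    g=(er>0)&(h>12)&(h<32)&(s>90)&(v>120)
    for q in big(g)[:2]: r=cv2.minAreaRect(q); print("  gold",r,plane(c,r[0],20).round(1))
```

```text
coupler c1 ((321.5, 187.0), (26.0, 27.0), 90.0)
coupler c2 ((431.5, 189.5), (27.0, 27.0), 90.0)
[[427.7 310.   70.1]
 [449.6 303.1  76.5]
 [456.6 326.2  77. ]
 [434.8 333.   70.6]] [442.2 318.1  73.6]
 plane75 [441.9 318.2  75. ] [np.float64(-18.0), np.float64(72.7), np.float64(163.2)]
 plane75 [441.9 317.7  75. ] [np.float64(-12.9), np.float64(72.8), np.float64(168.3)]
module m1 ((226.74095153808594, 166.9844512939453), (47.8447380065918, 33.49131774902344), 14.743562698364258) ((222.14877319335938, 170.63902282714844), (36.03900909423828, 20.88306999206543), 12.094757080078125)
module m2 ((327.8309631347656, 143.0085906982422), (51.922916412353516, 38.96895217895508), 15.52410888671875) ((328.1888427734375, 144.9170379638672), (37.425498962402344, 24.606781005859375), 14.931418418884277)
[[ 440.  -287.8   30.7]
 [ 457.5 -298.8   33.6]
 [ 476.7 -271.5   21.2]
 [ 458.2 -260.1   18.6]] [ 458.1 -279.5   26. ]
 plane32 [[440.0, -287.3, 32.0], [457.9, -299.5, 32.0], [475.9, -268.1, 32.0], [457.5, -256.3, 32.0]] [ 457.8 -277.8   32. ]
 plane32 [[439.9, -287.7, 32.0], [457.3, -298.9, 32.0]
[... 1104 characters left out ...]
6159668, 43.98223114013672), 64.29004669189453) [515.4  54.2  20. ]
  gold ((341.913818359375, 176.03448486328125), (17.08397102355957, 16.155494689941406), 68.19859313964844) [540.7 -34.5  20. ]
m1 [512 147] [(np.float64(587.0), np.float64(62.5), 48.5, [464.0, 87.9]), (np.float64(417.2), np.float64(143.8), 27.5, [490.6, -82.2]), (np.float64(610.0), np.float64(150.5), 25.0, [554.8, 102.0]), (np.float64(449.8), np.float64(221.8), 21.5, [581.5, -67.6])]
  gold ((552.34716796875, 125.75753784179688), (28.862810134887695, 46.58957290649414), 65.37643432617188) [514.9  54.6  20. ]
  gold ((493.25006103515625, 174.75003051757812), (16.970561981201172, 17.677669525146484), 45.0) [547.3 -11.1  20. ]
```

Everything agrees across the views: jig centre (522.8, 9.8), yaw 9°. The pocket is at (515.8, 54.2), the module at (457.2, -279.7) with yaw about -32.4°, and the coupler at (442, 318). First I turn the tool to the module.

Emit:
{"api": "send_rows", "payload": {
  "series": [
    [0,0,10.5,0,0,0,6],
    [0,0,10.5,0,0,0.5,6],
    [0,0,10.5,0,0,0.5,6],
    [0,0,10.5,0,0,0.5,6],
    [0,0,10.5,0,0,0.5,6],
    [0,0,10.5,0,0,0.5,6],
    [0,0,10.5,0,0,0.5,6],
    [0,0,10.5,0,0,0.5,6],
    [0,0,10.5,0,0,0.5,6],
    [0,0,10.5,0,0,0.5,6]
  ]
}}

```text
clock: 5.52
tcp_pos: [493.5, -294.3, 125.6]
eef_rot: [3.141, -0.0, 1.006]
contact_force: [-0.6, 0.3, -0.5]
gripper_width: 60.2
finger_force: 0.0
```

```bash
cat >> h.py <<'E'
def down(ya): # tool pointing down, y axis at angle ya (deg)
    return Rot.from_euler("xyz",[180,0,ya+90],degrees=True)
E
python3 - <<'E'
from h import *
s=robot.sense(); print(s["tcp_pos"],s["q"].round(2),s["clock"]); print(rel(s,[457.2,-279.7,70],down(-32.4)))
import pickle
n=np.array([-.4174,-.066,.9063]);f=np.array([541.7,-32.8,47])
for k in("j1","j2","m1"): 
    c=pickle.load(open(f"pics/{k}.pkl","rb"))[1]; print(k,"tip",proj(c,f+34*n).round(1),"collar",proj(c,f+16*n).round(1))
E
```

```text
[ 493.52398978 -294.28649117  125.56389785] [-0.74  0.53  1.49  0.    1.12 -0.18] 5.525
(array([ 0.06, -0.02,  0.02]), array([-0.715, -3.855,  5.552]))
j1 tip [202.8 172.6] collar [213.4 176.8]
j2 tip [340.7 174.4] collar [343.4 178.5]
m1 tip [495.3 173.6] collar [489.  177.7]
```

Emit:
{"api": "send_rows", "payload": {
  "series": [
    [0,0,0,-0.4,-2,1.5,6],
    [0,0,0,-0.32,-1.85,2,6],
    [0,0,0,0,0,2,6],
    [0,0,0,0,0,0,6],
    [0,0,0,0,0,0,6]
  ]
}}

```text
clock: 6.15
tcp_pos: [456.9, -281.6, 70.9]
eef_rot: [3.14, 0.0, 1.011]
contact_force: [0.1, -0.6, 0.3]
gripper_width: 60.2
finger_force: 0.0
```

```bash
python3 snap.py g1
python3 - <<'E'
from h import *
s=robot.sense(); print(rel(s,[457.2,-279.7,14],down(-32.4)))
E
```

```text
6.15 [ 456.9 -281.6   70.9] [3.1399e+00 2.0000e-04 1.0106e+00] [ 0.1 -0.6  0.3] 60.159694763228586
(array([0.11, 0.02, 0.29]), array([ 0.207, -0.094,  5.69 ]))
```

View pics/g1.png

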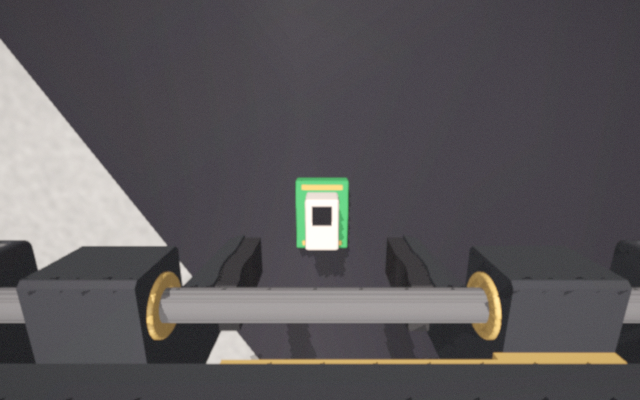

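The module lies squarely between the fingers, centred at (322,213), with its housing edges parallel to the pads. I check its centre along the pads from this view.

Run:
```python
from h import *
import pickle
s,c,im=pickle.load(open("pics/g1.pkl","rb")); p,R=pose(s)
h,sa,v=cv2.split(cv2.cvtColor(im,cv2.COLOR_RGB2HSV)); g=(h>45)&(h<85)&(sa>90)&(v>60)
ys,xs=np.nonzero(g); x0,x1,y0,y1=xs.min()-.5,xs.max()+.5,ys.min()-.5,ys.max()+.5; print(x0,x1,y0,y1)
for u in [(322,y0),(322,y1),(x0,215),(x1,215)]:
    P=plane(c,u,12); print(P.round(1),R.inv().apply(P-p).round(1))
```

```text
294.5 348.5 176.5 247.5
[ 471.4 -258.1   12. ] [27.6 -0.3 58.9]
[ 445.7 -299.1   12. ] [-20.8  -0.3  58.9]
[ 442.6 -270.2   12. ] [  2.1 -18.3  58.9]
[ 472.5 -288.9   12. ] [ 2.1 17.  58.9]
```

Emit:
{"api": "send_rows", "payload": {
  "series": [
    [0,0,0,0.22,-0.08,1.5,5],
    [0,0,0,0,0,2,5],
    [0,0,0,0,0,1.7,5],
    [0,0,0,0,0,0.45,5],
    [0,0,0,0,0,0,1.5],
    [0,0,0,0,0,0,1.5],
    [0,0,0,0,0,0,1.5],
    [0,0,0,0,0,0,1.5],
    [0,0,0,0,0,0,1.5]
  ],
  "squeeze": 25
}}

```text
clock: 7.32
tcp_pos: [456.6, -280.1, 13.6]
eef_rot: [3.141, 0.0, 1.009]
contact_force: [-0.9, -0.5, 4.4]
gripper_width: 19.7
finger_force: 25.0
```

Run:
```python
from h import *
s=robot.sense(); print(s["clock"],s["tcp_pos"],s["eef_rot"],s["gripper_width"],s["finger_force"],s["contact_force"].round(1)); print(rel(s,[457.2,-279.7,110],down(-32.4)))
```

```text
7.325 [ 456.63781679 -280.10264629   13.63433446] [3.14085941e+00 1.72791728e-04 1.00925358e+00] 19.674915156217125 24.999392135068774 [-0.9 -0.5  4.4]
(array([0.04, 0.01, 0.23]), array([ 0.062,  0.033, -9.637]))
```

Emit:
{"api": "send_rows", "payload": {
  "series": [
    [0,0,0,0,0,-2,1.5],
    [0,0,0,0,0,-4,1.5],
    [0,0,-10.4,0,0,-4,1.5],
    [0,0,-10.4,0,0,-1,1.5],
    [0,0,-10.4,0,0,0,1.5],
    [0,0,-10.4,0,0,0,1.5],
    [0,0,0,3,1,0,1.5],
    [0,0,0,4,1.5,0,1.5],
    [0,0,0,5,1.7,0,1.5]
  ]
}}

```text
clock: 8.45
tcp_pos: [478.2, -153.7, 123.0]
eef_rot: [-3.141, -0.0, 1.734]
contact_force: [0.1, 0.0, -0.4]
gripper_width: 19.9
finger_force: 25.0
```

Run:
```python
from h import *
s=robot.sense(); print(s["clock"],s["tcp_pos"],s["eef_rot"],s["gripper_width"]); print(rel(s,[515.8,54.2,110],down(9)))
```

```text
8.45 [ 478.17984277 -153.72467038  122.99703981] [-3.14142059e+00 -1.45612586e-04  1.73393173e+00] 19.904134269318565
(array([-0.01, -0.01,  0.35]), array([19.905,  7.089,  1.301]))
```

Emit:
{"api": "send_rows", "payload": {
  "series": [
    [0,0,0,4,1.7,0,1.5],
    [0,0,0.35,5,2,0.4,1.5],
    [0,0,0,4,2,0.5,1.5],
    [0,0,0,2,1.4,0.4,1.5],
    [0,0,0,0,0,0,1.5],
    [0,0,0,0,0,0,1.5]
  ]
}}

```text
clock: 9.2
tcp_pos: [523.8, 4.1, 110.1]
eef_rot: [-3.141, 0.0, 1.729]
contact_force: [-0.7, -0.2, -1.6]
gripper_width: 19.7
finger_force: 25.0
```

```bash
python3 snap.py p1
python3 - <<'E'
from h import *
s=robot.sense();print(rel(s,[515.8,54.2,60],down(9)))
im=cv2.imread("pics/p1.png"); cv2.imwrite("pics/p1c.png",cv2.resize(im[80:300,190:460],None,fx=2.7,fy=2.7,interpolation=cv2.INTER_CUBIC))
E
```

```text
9.2 [523.8   4.1 110.1] [-3.1412e+00  1.0000e-04  1.7288e+00] [-0.7 -0.2 -1.6] 19.651769392233458
(array([-0.01,  0.  ,  0.02]), array([ 5.093, -0.007,  5.024]))
```

View pics/p1c.png

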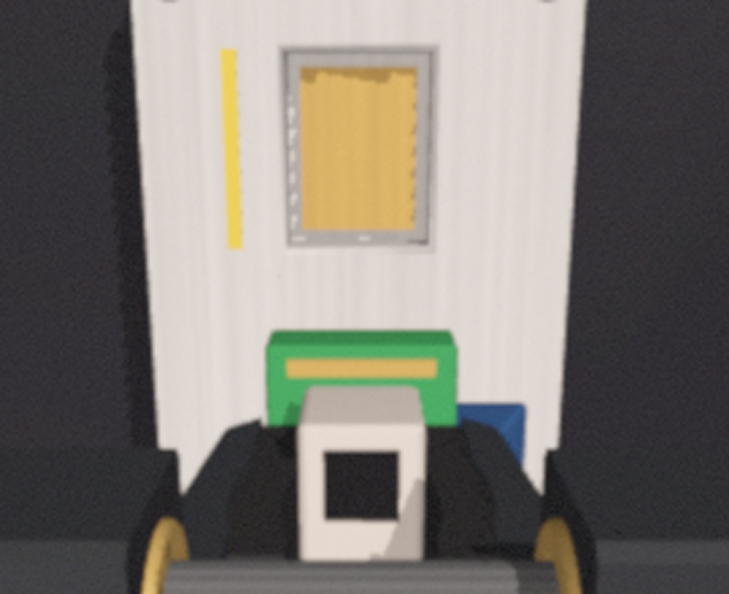

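The view shows the pocket rim at crop columns 284–436, rows 46–247, with the module held squarely below it. Its plate's far edge is at crop row 345 and the plate spans columns 267–457.

Run:
```python
from h import *
import pickle
s,c,im=pickle.load(open("pics/p1.pkl","rb")); p,R=pose(s)
f=lambda x,y:(x/2.7+190-.3,y/2.7+80-.3)
def T(u,z): return R.inv().apply(plane(c,f(*u),z)-p).round(2)
print("rim T/B",T((360,46),28),T((360,247),28),"L/R",T((285,150),28),T((436,150),28))
zt=p[2]-1.6; zb=p[2]-13.6
print("plate far top",T((362,345),zt),"far bottom",T((362,332),zb),"L/R top",T((267,390),zt),T((457,390),zt))
```

```text
rim T/B [76.36  0.51 82.14] [26.46  0.5  82.15] L/R [ 51.25 -18.46  82.15] [51.26 19.72 82.14]
plate far top [23.34  0.9   1.6 ] far bottom [22.37  0.92 13.6 ] L/R top [ 15.11 -15.77   1.6 ] [15.12 17.58  1.59]
```

Emit:
{"api": "send_rows", "payload": {
  "series": [
    [0,0,0,2.5,0,0,1.5],
    [0,0,0,2.6,-0.02,1,1.5],
    [0,0,0,0,0,2.5,1.5],
    [0,0,0,0,0,2.5,1.5],
    [0,0,0,0,0,0,1.5],
    [0,0,0,0,0,0,1.5]
  ]
}}

```text
clock: 10.0
tcp_pos: [516.4, 54.5, 51.2]
eef_rot: [3.14, 0.0, 1.728]
contact_force: [0.1, -0.3, -0.7]
gripper_width: 19.7
finger_force: 25.0
```

Run:
```python
from h import *
s=robot.sense();print(s["tcp_pos"],rel(s,[515.8,54.3,33],down(9)),s["contact_force"].round(1))
```

```text
[516.39097129  54.51325758  51.2375887 ] (array([0.08, 0.02, 0.03]), array([-0.011, -0.064,  1.824])) [ 0.1 -0.3 -0.7]
```

Emit:
{"api": "send_rows", "payload": {
  "series": [
    [0,0,0,0,-0.05,0.6,1.5],
    [0,0,0,0,0,0.5,1.5],
    [0,0,0,0,0,0.4,1.5],
    [0,0,0,0,0,0.3,1.5],
    [0,0,0,0,0,0,1.5]
  ]
}}

```text
clock: 10.62
tcp_pos: [515.4, 55.1, 32.1]
eef_rot: [-3.141, -0.0, 1.729]
contact_force: [-0.5, 0.4, -0.8]
gripper_width: 19.7
finger_force: 25.0
```

Emit:
{"api": "send_rows", "payload": {
  "series": [
    [0,0,0,0,0,0.1,1.5],
    [0,0,0,0,0,0.1,1.5],
    [0,0,0,0,0,0.1,1.5],
    [0,0,0,0,0,0,1.5]
  ]
}}

```text
clock: 11.12
tcp_pos: [515.5, 55.0, 29.7]
eef_rot: [3.141, 0.0, 1.729]
contact_force: [-2.4, 0.2, 8.1]
gripper_width: 20.0
finger_force: 25.0
```

Emit:
{"api": "send_rows", "payload": {
  "series": [
    [0,0,0,0,0,0.1,1.5],
    [0,0,0,0,0,0.1,1.5],
    [0,0,0,0,0,0,1.5],
    [0,0,0,0,0,0,1.5]
  ]
}}

```text
clock: 11.62
tcp_pos: [515.5, 55.0, 29.5]
eef_rot: [3.141, 0.0, 1.73]
contact_force: [-12.6, 1.0, 31.3]
gripper_width: 19.6
finger_force: 25.0
```

The module hit a hard stop at 31 N, TCP 29.5 mm, the expected home height. I release, back up and look.

Emit:
{"api": "send_rows", "payload": {
  "series": [
    [0,0,0,0,0,-0.2,1.5],
    [0,0,0,0,0,0,4],
    [0,0,0,0,0,0,4.5],
    [0,0,0,0,0,-1.5,4.5],
    [0,0,0,0,0,-3,6],
    [0,0,0,-2,0,-4,6],
    [0,0,0,-3,0,-2,6],
    [0,0,0,0,0,0,6],
    [0,0,0,0,0,0,6]
  ]
}}

```text
clock: 12.75
tcp_pos: [522.7, 6.3, 133.7]
eef_rot: [-3.141, -0.001, 1.729]
contact_force: [-0.1, -1.0, 0.2]
gripper_width: 60.2
finger_force: 0.0
```

```bash
python3 snap.py p2
python3 - <<'E'
from h import *
s=robot.sense()
im=cv2.imread("pics/p2.png"); cv2.imwrite("pics/p2c.png",cv2.resize(im[40:260,190:460],None,fx=2.7,fy=2.7,interpolation=cv2.INTER_CUBIC))
print(s["q"].round(2),rel(s,[442,318,140],down(-17.3)))
E
```

```text
12.75 [522.7   6.3 133.7] [-3.1406e+00 -6.0000e-04  1.7291e+00] [-0.1 -1.   0.2] 60.15082906975932
[-0.21  0.42  1.64  0.    1.08 -0.37] (array([-9.00e-02, -2.00e-02,  2.64e+01]), array([32.033, -3.037, -0.621]))
```

View pics/p2c.png

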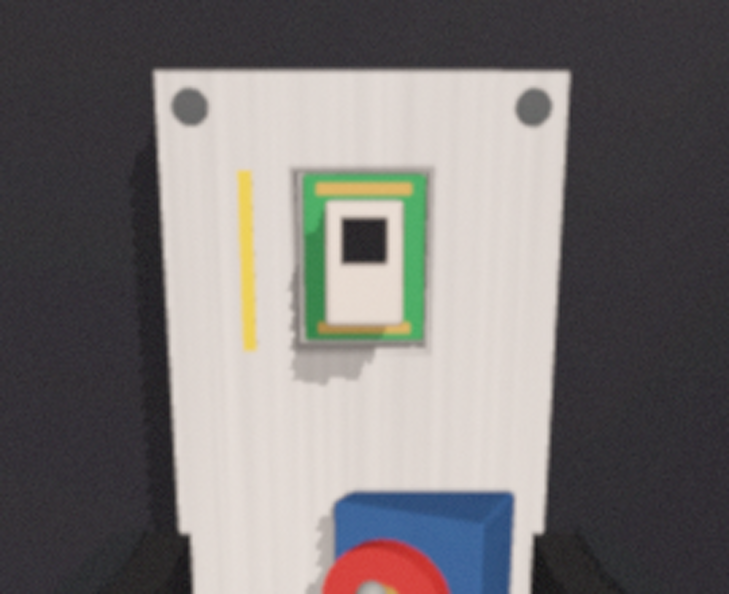

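The module sits flush and level in the pocket with an even, narrow gap all round. Now the coupler.

Emit:
{"api": "send_rows", "payload": {
  "series": [
    [0,0,8.8,0,0,0,6],
    [0,0,8.8,0,0,0,6],
    [0,0,8.8,0,0,0,6],
    [0,0,0,4.3,-3.4,-0.1,6],
    [0,0,0,4.3,-3.4,-0.1,6],
    [0,0,0,4.3,-3.4,-0.1,6],
    [0,0,0,4.3,-3.4,-0.1,6],
    [0,0,0,4.3,-3.4,-0.1,6],
    [0,0,0,0,0,0,6],
    [0,0,0,0,0,0,6]
  ]
}}

```text
clock: 14.05
tcp_pos: [424.6, 261.5, 138.6]
eef_rot: [-3.141, 0.001, 1.269]
contact_force: [0.1, 0.5, 0.8]
gripper_width: 59.8
finger_force: 0.0
```

```bash
python3 snap.py k1
python3 - <<'E'
from h import *
import pickle
s,c,im=pickle.load(open("pics/k1.pkl","rb")); p,R=pose(s)
h,sa,v=cv2.split(cv2.cvtColor(im,cv2.COLOR_RGB2HSV)); m=((h>95)&(h<125)&(sa>130)&(v>190)).astype(np.uint8); m[245:]=0
k=max(cv2.findContours(m,0,1)[0],key=cv2.contourArea); r=cv2.minAreaRect(k); B=cv2.boxPoints(r); print(r)
P=np.array([plane(c,b,75) for b in B]); print(P.round(1).tolist(),P.mean(0).round(1),R.inv().apply(P.mean(0)-p).round(1))
print("edge",np.linalg.norm(P-np.roll(P,1,0),axis=1).round(1),[np.degrees(np.arctan2(*(P[i]-P[i-1])[[1,0]])).round(1) for i in range(4)])
s=robot.sense();print(rel(s,P.mean(0),down(-17.3)))
# height check by triangulation with c2
cc=pickle.load(open("pics/c2.pkl","rb"))[1]; print(tri([(cc,(431.5,189.5)),(c,r[0])]))
x,y=map(int,r[0]);cv2.imwrite("pics/k1c.png",cv2.resize(im[y-60:y+80,x-80:x+80,::-1],None,fx=4,fy=4))
E
```

```text
14.05 [424.6 261.5 138.6] [-3.1407e+00  9.0000e-04  1.2693e+00] [0.1 0.5 0.8] 59.8222303806117
((323.0, 123.0), (38.0, 36.0), 90.0)
[[435.7, 333.0, 75.0], [456.8, 326.5, 75.0], [450.2, 304.4, 75.0], [428.6, 311.1, 75.0]] [442.8 318.8  75. ] [60.1  0.4 63.6]
edge [23.  22.  23.  22.7] [np.float64(71.9), np.float64(-17.3), np.float64(-106.5), np.float64(162.7)]
(array([-0.04,  0.04, -0.05]), array([ 6.049, -0.016,  6.374]))
(array([442.8853576 , 318.73491935,  71.3079076 ]), [[0.1, -0.1], [0.1, 0.1]])
```

Emit:
{"api": "send_rows", "payload": {
  "series": [
    [0,0,0,3,0,0,6],
    [0,0,0,3.02,0,0,6],
    [0,0,0,0,0,4,6],
    [0,0,0,0,0,4,6],
    [0,0,0,0,0,2.1,6],
    [0,0,0,0,0,0,6]
  ]
}}

```text
clock: 14.85
tcp_pos: [442.8, 317.7, 36.9]
eef_rot: [-3.139, 0.002, 1.267]
contact_force: [0.2, -0.0, 0.4]
gripper_width: 60.1
finger_force: 0.0
```

Run:
```python
from h import *
s=robot.sense();print(s["tcp_pos"],rel(s,[442.7,318.5,38],down(-17.3)),s["contact_force"].round(1))
```

```text
[442.75822902 317.65352745  36.90199401] (array([-0.14,  0.13, -0.13]), array([ 0.079, -0.031, -0.11 ])) [ 0.2 -0.   0.4]
```

Emit:
{"api": "send_rows", "payload": {
  "series": [
    [0,0,0,0.08,0,-0.1,6],
    [0,0,0,0,0,0,2],
    [0,0,0,0,0,0,2],
    [0,0,0,0,0,0,2],
    [0,0,0,0,0,0,2],
    [0,0,0,0,0,0,2]
  ],
  "squeeze": 45
}}

```text
clock: 15.6
tcp_pos: [443.2, 319.8, 39.3]
eef_rot: [3.141, -0.0, 1.268]
contact_force: [0.0, -0.0, 0.7]
gripper_width: 25.2
finger_force: 44.9
```

Run:
```python
from h import *
s=robot.sense();print(s["tcp_pos"],s["eef_rot"],s["gripper_width"],s["finger_force"],s["contact_force"].round(1))
```

```text
[443.24734149 319.78462249  39.32834667] [ 3.14141401e+00 -1.21430995e-04  1.26840160e+00] 25.211850376372595 44.91362598957494 [ 0.  -0.   0.7]
```

Emit:
{"api": "send_rows", "payload": {
  "series": [
    [0,0,0,0,0,-2,2],
    [0,0,0,0,0,-3.5,2],
    [0,0,-8.8,0,0,-4,2],
    [0,0,-8.8,0,0,-3,2],
    [0,0,-8.8,0,0,-1,2],
    [0,0,0,-4,1,0,2],
    [-8.3,0,0,-5,1,0,2],
    [-8.3,0,0,-5,1,0,2],
    [-8.4,0,0,-5,1,0,2],
    [0,0,0,0,0,0,2]
  ]
}}

```text
clock: 16.85
tcp_pos: [511.5, 135.7, 177.9]
eef_rot: [2.706, 0.0, 1.725]
contact_force: [-0.8, 0.7, -2.4]
gripper_width: 25.5
finger_force: 44.9
```

```bash
cat >> h.py <<'E'
yj=np.array([-.1561,.9877,0]); nn=np.array([-.4174,-.066,.9063]); foot=np.array([541.7,-32.8,47.])
RN=Rot.from_rotvec(-25*yj,degrees=True)*down(9)
E
python3 - <<'E'
from h import *
s=robot.sense();print(s["clock"],s["tcp_pos"],s["q"].round(2),s["gripper_width"],RN.as_matrix().round(3));print(rel(s,foot+100*nn-60*yj,RN))
E
```

```text
16.85 [511.4506872  135.66824498 177.93072313] [ 0.01  0.19  1.9   0.1   0.63 -0.22] 25.454808390837503 [[-0.156  0.895  0.417]
 [ 0.988  0.142  0.066]
 [-0.     0.423 -0.906]]
(array([-0.04,  0.07, -0.16]), array([-23.123,  -5.149,   2.051]))
```

Emit:
{"api": "send_rows", "payload": {
  "series": [
    [0,0,0,-5,0,0,2],
    [0,0,0,-5,0,0,2],
    [0,0,0,-5,-1,0,2],
    [0,0,0,-5,-2,1,2],
    [0,0,0,-3.1,-2.1,1,2],
    [0,0,0,0,0,0,2],
    [0,0,0,0,0,0,2]
  ]
}}

```text
clock: 17.73
tcp_pos: [511.6, -94.8, 139.0]
eef_rot: [2.706, -0.001, 1.73]
contact_force: [0.1, 0.3, -0.8]
gripper_width: 25.8
finger_force: 44.9
```

```bash
python3 snap.py n1
python3 - <<'E'
from h import *
import pickle
s,c,im=pickle.load(open("pics/n1.pkl","rb"));p,R=pose(s)
print(rel(s,foot+88*nn,RN)); print("tip px",proj(c,foot+34*nn).round(1),"collar",proj(c,foot+16*nn).round(1),"skirt centre px",proj(c,p+R.apply([0,0,38.5])).round(1))
cv2.imwrite("pics/n1c.png",cv2.resize(im[80:300,190:460,::-1],None,fx=2.7,fy=2.7,interpolation=cv2.INTER_CUBIC))
E
```

```text
17.725 [511.6 -94.8 139. ] [ 2.7055e+00 -6.0000e-04  1.7302e+00] [ 0.1  0.3 -0.8] 25.805379202573214
(array([-0.02, -0.1 ,  0.11]), array([ 5.651, -0.307,  1.217]))
tip px [317.7 128.7] collar [318.1 127.5] skirt centre px [322.5 228. ]
```

View pics/n1c.png

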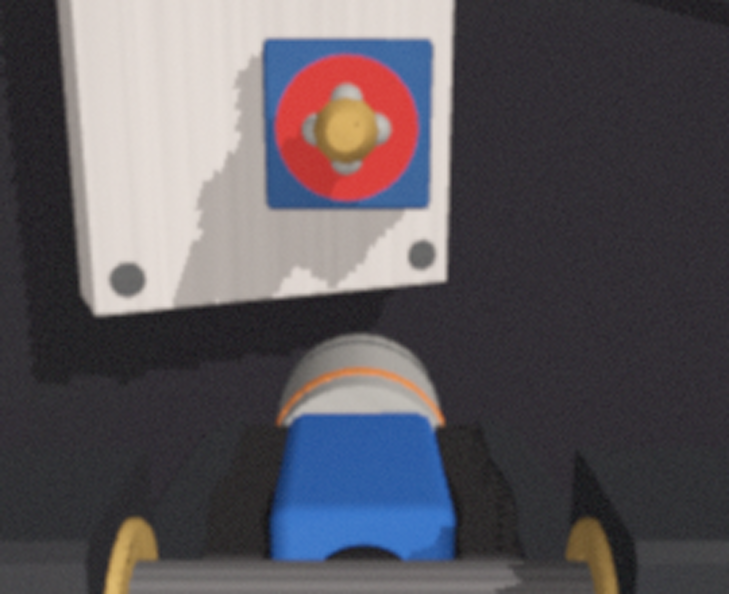

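In the crop the nipple is seen along its axis, tip at (346,129) and collar centred at (347,128). The held coupler is straight, its skirt's front rim at row 335 and columns 279–443. I fit circles to the skirt rim, collar and tip in tool coordinates.

Run:
```python
from h import *
import pickle,glob
from scipy.optimize import least_squares
for n in("c1","c2","j1","m1","g1","p1","p2","k1","n1"):
    s,c,_=pickle.load(open(f"pics/{n}.pkl","rb"));p,R=pose(s);V=c["view"]; print(n,R.inv().apply(-V[:3,:3].T@V[:3,3]-p).round(2),end=" ")
print()
s,c,im=pickle.load(open("pics/n1.pkl","rb"))
rd=[]
for i in range(6):
    t=robot.sense(); rd.append(np.r_[t["tcp_pos"],t["eef_rot"]]); robot.camera("wrist")
rd=np.array(rd); print(rd.round(2).tolist()); pm=rd[:,:3].mean(0); 
p,R=pose(s)
# nominal camera in tool
Vn=c["view"]; Rc=R.inv().as_matrix()@Vn[:3,:3].T; o=np.array([65.6,0.2,-145.6])
Kin=np.linalg.inv(c["mtx"])
def tool(u,z):
    q=Kin@np.array([u[0],u[1],1.]); d=Rc@np.array([q[0],-q[1],-q[2]]); return (o+d*(z-o[2])/d[2])
def fit(P):
    f=lambda a:np.hypot(P[:,0]-a[0],P[:,1]-a[1])-a[2]
    r=least_squares(f,[P[:,0].mean(),P[:,1].mean(),15],loss="soft_l1"); return r.x.round(2),np.abs(r.fun).mean().round(2)
h,sa,v=cv2.split(cv2.cvtColor(im,cv2.COLOR_RGB2HSV))
# skirt front outline
pts=[]
for col in range(300,348):
    colv=v[195:235,col].astype(float); rows=np.nonzero((v[195:235,col]>95)&(sa[195:235,col]<70))[0]
    if len(rows):
        r0=rows[0]+195; a,b=float(v[r0-1,col]),float(v[r0,col]); pts.append((col,r0-.5))
pts=np.array(pts); print(pts[::6].tolist())
for z in(34,36.5,38.5,40): print("skirt z",z,fit(np.array([tool(u,z) for u in pts])))
# collar outline and tip
red=(((h<8)|(h>172))&(sa>140)&(v>90)).astype(np.uint8); red[220:]=0
k=max(cv2.findContours(red,0,1)[0],key=cv2.contourArea)[:,0]; k=cv2.convexHull(k)[:,0].astype(float)
zc=R.inv().apply(foot+16*nn-pm)[2]; print("collar z",zc,fit(np.array([tool(u,zc) for u in k])), "world model",R.inv().apply(foot-pm).round(2))
g=((h>12)&(h<30)&(sa>90)&(v>90)).astype(np.uint8); g[220:]=0
k=max(cv2.findContours(g,0,1)[0],key=cv2.contourArea)[:,0]
zt=R.inv().apply(foot+30*nn-pm)[2]; print("post",fit(np.array([tool(u,zt) for u in k.astype(float)])),zt)
```

```text
c1 [  65.6     0.2  -145.62] c2 [  65.62    0.21 -145.6 ] j1 [  65.62    0.21 -145.6 ] m1 [  65.61    0.2  -145.61] g1 [  66.57    0.55 -145.61] p1 [  66.14    0.64 -145.62] p2 [  66.14    0.64 -145.63] k1 [  66.44    0.61 -145.65] n1 [  66.13    0.43 -145.37] 
[[511.7, -94.58, 139.24, 2.71, -0.0, 1.73], [511.7, -94.55, 139.29, 2.7, 0.0, 1.73], [511.67, -94.61, 139.32, 2.7, 0.0, 1.73], [511.6, -94.73, 139.26, 2.7, 0.0, 1.73], [511.53, -94.9, 139.19, 2.7, 0.0, 1.73], [511.46, -95.07, 139.13, 2.7, 0.0, 1.73]]
[[300.0, 217.5], [306.0, 209.5], [312.0, 205.5], [318.0, 203.5], [324.0, 203.5], [330.0, 203.5], [336.0, 206.5], [342.0, 210.5]]
skirt z 34 (array([ 1.05,  0.52, 14.88]), np.float64(0.14))
skirt z 36.5 (array([ 0.15,  0.53, 15.09]), np.float64(0.15))
skirt z 38.5 (array([-0.57,  0.53, 15.26]), np.float64(0.15))
skirt z 40 (array([-1.11,  0.53, 15.38]), np.float64(0.15))
collar z 84.34131185901813 (array([55.94, -3.41, 17.68]), np.float64(0.06)) world model [ 56.32  -3.13 100.34]
post (array([ 80.18, 124.72,  15.95]), np.float64(4.74)) 70.34162333472216
```

Skirt and collar measured in the same image give a relative shift of x 56.5 mm, y -3.9 mm; the world model gives nearly the same. I move onto the axis and approach the tip.

Emit:
{"api": "send_rows", "payload": {
  "series": [
    [0,0,0,2.8,-0.2,0,2],
    [0,0,0,2.85,-0.19,0,2],
    [0,0,0,0,0,0,2],
    [0,0,0,0,0,1.2,2],
    [0,0,0,0,0,1,2],
    [0,0,0,0,0,0,2],
    [0,0,0,0,0,0,2]
  ]
}}

```text
clock: 18.95
tcp_pos: [508.1, -39.2, 117.1]
eef_rot: [2.706, -0.0, 1.729]
contact_force: [0.5, 0.1, -1.3]
gripper_width: 25.9
finger_force: 44.9
```

```bash
cat > st.py <<'E'
from h import *
a=[]
for i in range(4):
    s=robot.sense();p,R=pose(s);a.append(np.r_[R.inv().apply(foot-p),RN.apply(RN.inv().apply(s["contact_force"]))*0+RN.inv().apply(s["contact_force"])]);robot.camera("wrist")
print(s["clock"],"foot in tool",np.mean(a,0)[:3].round(2),"force tool",np.mean(a,0)[3:].round(1),"grip",s["finger_force"],s["gripper_width"],rel(s,foot,RN)[0])
E
python3 st.py; python3 snap.py n2
python3 - <<'E'
import cv2
im=cv2.imread("pics/n2.png"); cv2.imwrite("pics/n2c.png",cv2.resize(im[80:300,190:460],None,fx=2.7,fy=2.7,interpolation=cv2.INTER_CUBIC))
E
```

```text
19.1 foot in tool [ 1.05  1.24 78.2 ] force tool [ 0.2 -0.4  1.5] grip 44.92069322615862 25.82186149064102 [ 0.02 -0.02  0.06]
19.15 [508.1 -39.1 117.5] [2.7049e+00 2.0000e-04 1.7290e+00] [ 0.1  0.1 -1.3] 26.0934662966721
```

View pics/n2c.png

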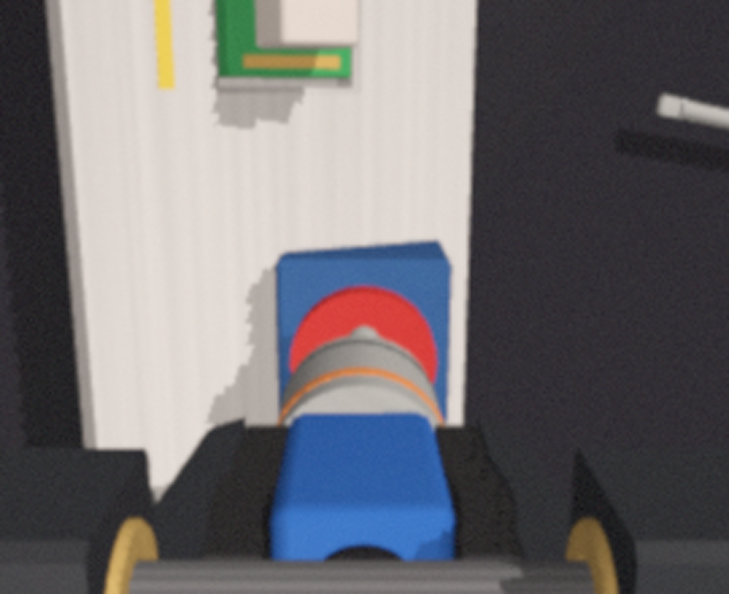

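The coupler mouth is just above the nipple and nearly concentric: collar centre at column 364, skirt at 361. A small correction, then down.

Emit:
{"api": "send_rows", "payload": {
  "series": [
    [0,0,0,0.1,0.05,0,2],
    [0,0,0,0,0,0.4,2],
    [0,0,0,0,0,0.4,2],
    [0,0,0,0,0,0.3,2],
    [0,0,0,0,0,0,2]
  ],
  "squeeze": 55
}}

```text
clock: 19.82
tcp_pos: [512.9, -37.2, 107.2]
eef_rot: [2.706, -0.0, 1.729]
contact_force: [-0.1, -0.6, -2.2]
gripper_width: 25.6
finger_force: 54.9
```

```bash
python3 st.py
```

```text
19.975 foot in tool [-0.21  0.89 67.04] force tool [-0.  -1.   1.7] grip 54.91850309539586 25.132228997537418 [ 0.   -0.04  0.07]
```

Emit:
{"api": "send_rows", "payload": {
  "series": [
    [0,0,0,0,0,0.3,2],
    [0,0,0,0,0,0.3,2],
    [0,0,0,0,0,0.2,2],
    [0,0,0,0,0,0,2]
  ]
}}

```text
clock: 20.52
tcp_pos: [516.3, -35.9, 100.4]
eef_rot: [2.705, -0.001, 1.73]
contact_force: [-1.9, 6.3, 3.9]
gripper_width: 25.2
finger_force: 54.9
```

```bash
python3 st.py
```

```text
20.675 foot in tool [-1.08  0.59 59.24] force tool [ 6.2  1.3 -4.7] grip 54.898781958036125 25.573920545005507 [ 0.01 -0.13  0.07]
```

Emit:
{"api": "send_rows", "payload": {
  "series": [
    [0,0,0,0.1,0,0,2],
    [0,0,0,0,0,0.2,2],
    [0,0,0,0,0,0.2,2],
    [0,0,0,0,0,0,2]
  ]
}}

```text
clock: 21.22
tcp_pos: [517.9, -35.1, 96.5]
eef_rot: [2.705, -0.001, 1.729]
contact_force: [1.4, 5.0, 0.9]
gripper_width: 25.7
finger_force: 54.9
```

```bash
python3 st.py
```

```text
21.375 foot in tool [-1.5   0.7  54.93] force tool [4.6 2.7 0.7] grip 54.89035623148084 25.476543756750182 [ 0.01 -0.07  0.06]
```

Emit:
{"api": "send_rows", "payload": {
  "series": [
    [0,0,0,0.06,0.03,0.2,2],
    [0,0,0,0,0,0.2,2],
    [0,0,0,0,0,0.2,2],
    [0,0,0,0,0,0,2]
  ]
}}

```text
clock: 21.92
tcp_pos: [520.5, -34.5, 91.3]
eef_rot: [2.705, 0.0, 1.729]
contact_force: [-2.7, 1.6, 4.1]
gripper_width: 25.6
finger_force: 54.9
```

```bash
python3 st.py
```

```text
22.075 foot in tool [-1.68  0.54 49.17] force tool [ 1.3 -0.9 -4.3] grip 54.91338069085032 25.303765536965084 [ 0.   -0.03  0.07]
```

Emit:
{"api": "send_rows", "payload": {
  "series": [
    [0,0,0,0,0,0.15,2],
    [0,0,0,0,0,0.1,2],
    [0,0,0,0,0,0.1,2],
    [0,0,0,0,0,0,2]
  ]
}}

```text
clock: 22.62
tcp_pos: [521.6, -34.2, 89.5]
eef_rot: [2.704, 0.001, 1.73]
contact_force: [-23.6, -1.6, 30.2]
gripper_width: 25.5
finger_force: 55.0
```

```bash
python3 st.py
```

```text
22.775 foot in tool [-1.74  0.19 46.96] force tool [  2.6  -8.7 -37.2] grip 55.00900212675333 25.895458523236446 [ 0.05 -0.03  0.13]
```

Emit:
{"api": "send_rows", "payload": {
  "series": [
    [0,0,0,0,-0.04,-0.07,2],
    [0,0,0,0,0,0,2],
    [0,0,0,0,0,0,2],
    [0,0,0,0,0,0,2]
  ]
}}

```text
clock: 23.32
tcp_pos: [521.4, -34.3, 89.6]
eef_rot: [2.704, 0.001, 1.73]
contact_force: [-14.2, 0.4, 19.6]
gripper_width: 25.5
finger_force: 54.9
```

```bash
python3 st.py; python3 snap.py f1;  python3 - <<'E'
import cv2
im=cv2.imread("pics/f1.png"); cv2.imwrite("pics/f1c.png",cv2.resize(im[80:300,190:460],None,fx=2.7,fy=2.7,interpolation=cv2.INTER_CUBIC))
E
```

```text
23.475 foot in tool [-1.67  0.37 47.2 ] force tool [  2.7  -4.5 -23.7] grip 54.942357055842876 25.506032396003764 [ 0.07 -0.02  0.1 ]
23.525 [521.3 -34.3  89.6] [2.7042e+00 6.0000e-04 1.7296e+00] [-14.4   0.8  19.8] 25.565596460064715
```

View pics/f1c.png

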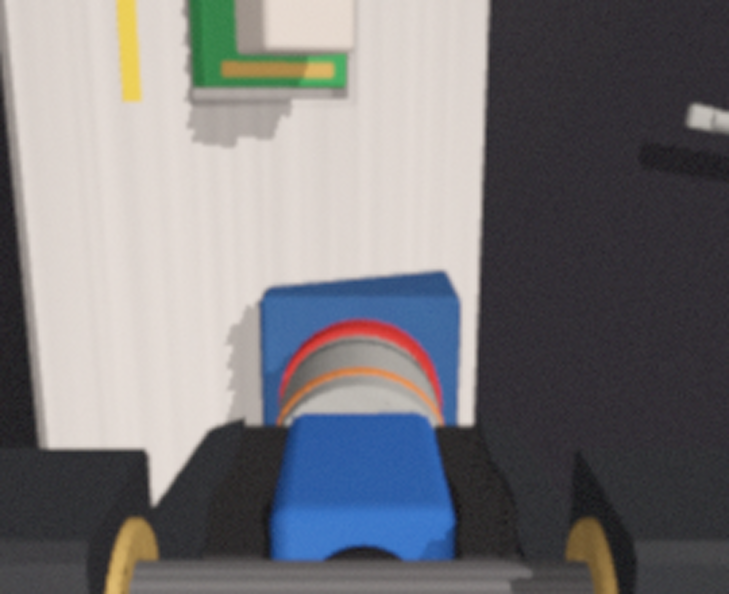

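The skirt sits squarely on the red collar, concentric with it, and the coupler has not slipped in the grip. The axial push is a steady 24 N against the hard stop, well above the 7 N spring, and the module is still flush. I hand the job in.

```bash
python3 -c "
from workcell import robot
print(robot.sign_off())"
```

```text
the job is handed in; nothing more can be done
None
```

The job is handed in: the module is pressed home in the pocket, and the coupler is on the nipple, still gripped and pushed against the collar's hard stop at about 24 N. The hand-in returned no verdict.

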